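# File a slide carton upright and close up the row

## Robot

A 7-joint arm with a two-finger parallel gripper is mounted at the origin on the work surface. World frame = base frame: x ahead of the robot, y to its left, z up, the work surface at z = 0. Lengths are in m, angles in degrees, forces in N, time in s.
With the tool pointing down it reaches from about 0.4 to 0.85 m from the base axis. Payload 4.4 kg.
Tool frame: the origin (TCP) lies where the fingers leave the gripper's body, on its centre line; the fingertips stand 97 mm ahead of it and the grasp point (between the pads) lies hold_point_z ahead of it (hold_point_z is the distance from the TCP to the grasp point, in m); z points along the fingers, y is the line along which they close (so a half turn about z gives the same grasp; the last joint's range is limited). The gripper opens to 94 mm and grips with 3 to 60 N. Pads are 16 mm wide; open, the fingers measure 119 mm over their backs; the gripper's body (75 mm by 177 mm) begins 78 mm behind the grasp point.
Start: joints at [72.834, 36.005, 2.206, 86.941, -1.547, 57.084, -1.146], TCP at [0.151, -0.632, 0.303] pointing down, gripper open.
Joint ranges: [-175.42, 175.42], [-21.48, 121.26], [-71.46, 75.88], [10.55, 141.38], [-63.04, 243.04], [13.31, 113.54], [-168.57, 168.57]. Speed limits (degrees/s): [147.25, 147.25, 180, 180, 180, 180, 180].

## Interface

Orientations are given as [roll, pitch, yaw] about the fixed x, y, z axes, in that order (R = Rz(yaw) Ry(pitch) Rx(roll)).
In Python, from plant import * gives the robot as it stands.
- The arm moves only by the tool servo_tool, never from a script. Its argument "plan" is a list of rows, each a list of 3 entries, a list of its own where there are three numbers: the shift along the tool's x, y, z in cm, then the turn about the tool's z in degrees, then the opening, from 0 (shut) to 1 (fully open). In form: [[[x, y, z], spin, grip], ...]. A call has 1 to 20 rows; each row is the pose to reach, as a shift and turn from the pose commanded when the call began, along the tool's axes at that moment; what a row does not reach only later rows make up. A row lasts 1/12 s, in which the tool goes at most 41.7 mm and 7.16 degrees, less where a joint would pass 70% of its speed; a pose out of reach is approached as far as the arm can. A call with a gripper value outside its range is refused whole. The fingers move at their own pace and stop on an object; "force" is the grip in N (left out, the last holds). Time passes only in rows, so rows that repeat a pose let the fingers close. It gives the time, the measured TCP pose, the force, the opening and the grip force at its end, in the units of the state.
- observe(): the state, without advancing time (a new reading comes with each control period).
- snapshot(name): name is "side" or "top" or "wrist"; returns the picture (480x640x3 uint8, blue, green, red); there is no depth.
- camera_info(name): a dict with "camera_matrix" (3x3 intrinsics, pixels), "rvec" (rotation vector, rad) and "tvec" (3), from world to camera coordinates, as OpenCV has them. Camera axes: x right, y down, z forward; pixel columns grow to the right and rows downward; lengths in m; the calibration is good to about 2 mm. A picture is of the moment at which its call begins: read the wrist's pose just before it. camera_info takes no time and is no camera call; for the wrist camera it gives the pose at the moment of the call.
- job_done(): hands the job in; it is judged then, once.
The state is a dict: "time": time; "qpos": joint angles; "qd": joint speeds; "effort": joint torques, N m; "ee_pos": TCP position; "tcp_rot": TCP orientation; "wrist_force": force on the tool from outside, world axes, zero at the start; "torque": the same for the moment, N m; "grip_width": opening from 0.0 (shut) to 1.0 (fully open); "finger_force": force on a finger pad.
Only numpy, scipy, OpenCV 4.12 (cv2) and the standard library are available. Lean on these libraries where they do the work, as an engineer would, in place of code of your own. Each camera call takes 0.05 s, during which the arm holds its last target. There are 200 camera calls.

## Task

The carton of microscope slides lying on the bench belongs in the filing tray: stand it on its short end in the tray, behind the three cartons already there and face to face with them, then push the row up gently until all four stand flush against each other and against the tray's end plate with no gaps. They hold glass: do not drop the carton, let it topple or ram the row, and leave the other bench things where they are.

Things in the scene. Friction and masses are not known exactly. Their poses are not given: they have to be found in the camera images.
- carton: White card carton of microscope slides, lying flat on the bench: rigid, 84 x 58 x 32 mm, 0.14 to 0.28 kg. Origin at its centre; x along the 84 mm length, y the 58 mm width, z the 32 mm thickness (up while it lies flat). Either end may be up and either large face towards the row. One carton slides on the steel under 0.6 to 2 N; the four pushed together under 2.5 to 8 N.
- tray: Grey sheet-steel filing tray, fixed: one straight lane, inside 66 mm wide and 270 mm long, open on top and at its -x end. Origin on the bench under the lane's middle; x along the lane to the end plate, z up. Floor 3 mm thick; side walls 3 mm thick, rims 85 mm above the bench, so a carton standing inside is 2 mm proud and cannot be gripped by its width. End plate (+x) 3 mm thick, top at 93 mm.
- tray_stop (a point): Point on the inner face of the tray's end plate, mid-lane, on the floor's top (135 mm along tray x from the tray's origin, 3 mm up). Axes as the tray's: x along the lane into the plate, y across, z up. The row builds from here towards -x: when closed up, carton centres lie 16, 48, 80 and 112 mm from it. The plate is rigid; press the row on it with under 25 N.
- row_a: Standing carton of microscope slides, same as the loose one: 32 mm thick, 58 mm wide, 84 mm tall, loose. Origin at its centre; x through the thickness (along the lane), y across the width, z up. The first of three, counted from the end plate; gaps of 2 to 24 mm lie before and between them.
- row_b: Standing carton of microscope slides, same as the loose one: 32 mm thick, 58 mm wide, 84 mm tall, loose. Origin at its centre; x through the thickness (along the lane), y across the width, z up. The second of three, counted from the end plate; gaps of 2 to 24 mm lie before and between them.
- row_c: Standing carton of microscope slides, same as the loose one: 32 mm thick, 58 mm wide, 84 mm tall, loose. Origin at its centre; x through the thickness (along the lane), y across the width, z up. The third and last of three, counted from the end plate; gaps of 2 to 24 mm lie before and between them. Behind it at least 135 mm of the lane are empty.
- tip_box: Bystander: closed pipette-tip box, green with a clear lid, 122 x 84 x 70 mm, loose. Origin under its centre, z up.
- tube_rack: Bystander: flat yellow tube rack, 110 (x) x 200 (y) x 26 mm, its few tubes up to 45 mm, loose. Origin under its centre, z up.
- reagent: Bystander: small clear bottle with a red cap, 48 mm across, 95 mm tall, loose. Origin under its centre, z up. Between it and the tray the bench is clear but for the loose carton.
Not all that is in view belongs to the job. Leave any turquoise look-alike of the carton alone. What is shaped like the row_c but pink is not meant.

How it is judged (in metres and radians):
At the end, for the whole second after the job is handed in: All four cartons stand on end on the tray's floor (within 4 degrees of upright and of square to the lane), in line in the lane, flush face to face and against the end plate: the open gaps between the end plate and each carton add up to less than 1.5 mm; everything is at rest and let go (x of row_a in the frame of tray_stop between -0.0175 and -0.012 m and y of row_a in the frame of tray_stop between -0.008 and 0.008 m and z of row_a in the frame of tray_stop between 0.038 and 0.046 m and angle between the z axis of each of row_a, row_b, row_c and the z axis of tray_stop, either way round below 0.07 rad and angle between the x axis of each of row_a, row_b, row_c and the x axis of tray_stop, either way round below 0.07 rad and linear speed of each of row_a, row_b, row_c, carton below 0.02 m/s and x of row_b in the frame of tray_stop between -0.0495 and -0.044 m and y of row_b in the frame of tray_stop between -0.008 and 0.008 m and z of row_b in the frame of tray_stop between 0.038 and 0.046 m and x of row_c in the frame of tray_stop between -0.0815 and -0.076 m and y of row_c in the frame of tray_stop between -0.008 and 0.008 m and z of row_c in the frame of tray_stop between 0.038 and 0.046 m and x of carton in the frame of tray_stop between -0.1135 and -0.108 m and y of carton in the frame of tray_stop between -0.008 and 0.008 m and z of carton in the frame of tray_stop between 0.038 and 0.046 m and angle between the x axis of carton and the z axis of tray_stop, either way round below 0.07 rad and angle between the z axis of carton and the x axis of tray_stop, either way round below 0.07 rad); the robot touches nothing.
It fails at once if the loose carton falls or topples (moves faster than 0.5 m/s while not held) (linear speed of carton above 0.5 m/s and contact force between the fingers and carton below 0.05 N).
It fails at once if the row is rammed: more than 30 N on the tray's end plate and lane (contact force between row_a and tray above 30 N).
It fails at once if a bystander (tip box, tube rack or bottle) is moved by more than 30 mm or tipped (distance of any of tip_box, tube_rack, reagent from where it was at the start of the episode above 0.03 m or angle between any of tip_box, tube_rack, reagent's own z axis and vertical above 0.3 rad).
It also fails if it takes over 72 s, if anything falls off the work surface, if the arm or the gripper's body presses on something with over 40 N, if the wrist force passes 120 N, or if a joint passes its speed limit or range.

## Working session

There is one attempt and no reset: what is moved stays moved. The work goes in short steps, Python scripts to look and compute and a tool call to move; the robot and the scene stay as the last step left them, time stands still between calls to the robot, and variables do not carry over. Pictures are saved under pics/ and viewed, at most 10 in all, crops included, and the job is handed in when it is done.

Besides the shell and the picture viewer there is one more tool, called after "Emit:" by a JSON object that holds its "name" and its "arguments", one argument or row to a line. servo_tool: Moves the arm, as the interface text tells. Its arguments: {"type":"object","properties":{"plan":{"type":"array","items":{"type":"array"}},"force":{"type":"number"}},"required":["plan"]}

```bash
ls; mkdir -p pics; python3 - <<'E'
from plant import *
import cv2,numpy as np
s=observe();print({k:np.round(v,4).tolist() for k,v in s.items()})
try: print(hold_point_z)
except Exception as e: print(e)
for n in("top","side","wrist"):
    im=snapshot(n);cv2.imwrite(f"pics/{n}0.png",im);c=camera_info(n)
    print(n,{k:np.round(v,4).tolist() for k,v in c.items()})
E
```

```text
pics
{'time': 0.0, 'qpos': [72.8344, 36.0556, 2.2023, 86.9935, -1.5483, 57.0824, -1.1435], 'qd': [0.0314, -0.0246, -0.0101, 0.0107, -0.1096, -0.0988, -0.0394], 'effort': [0.001, -54.9715, 1.1437, -18.6631, -0.0524, 0.0236, 0.0001], 'ee_pos': [0.1505, -0.6319, 0.3018], 'tcp_rot': [-179.8982, -0.0002, 13.3976], 'wrist_force': [0.1152, 0.2223, -0.2308], 'torque': [-0.0632, 0.0074, -0.0111], 'finger_force': 0.0, 'grip_width': 0.9975}
0.0784
top {'camera_matrix': [[466.3439, 0.0, 324.0515], [0.0, 466.3439, 238.0287], [0.0, 0.0, 1.0]], 'rvec': [2.1204, -2.123, 0.2044], 'tvec': [-0.0006, 0.6212, 1.2791]}
side {'camera_matrix': [[515.139, 0.0, 313.5458], [0.0, 515.139, 235.4143], [0.0, 0.0, 1.0]], 'rvec': [0.5946, -2.4603, 1.3792], 'tvec': [0.5404, 0.1959, 0.939]}
wrist {'camera_matrix': [[402.7643, 0.0, 320.2537], [0.0, 402.7643, 233.3628], [0.0, 0.0, 1.0]], 'rvec': [-2.2812, 1.8005, 0.2627], 'tvec': [-0.6474, -0.0301, 0.3925]}
```

View pics/top0.png

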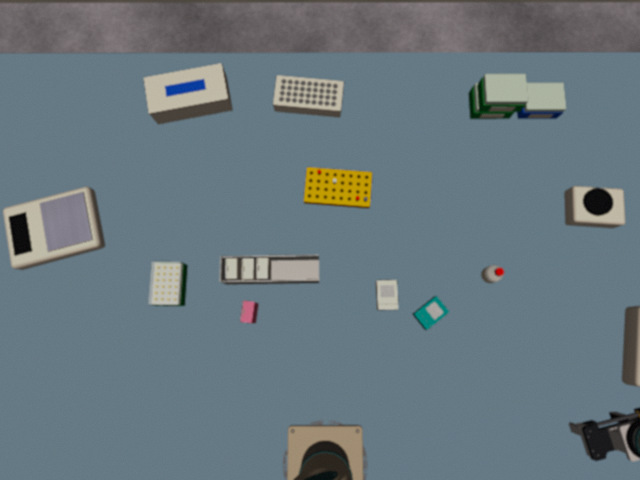

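View pics/side0.png

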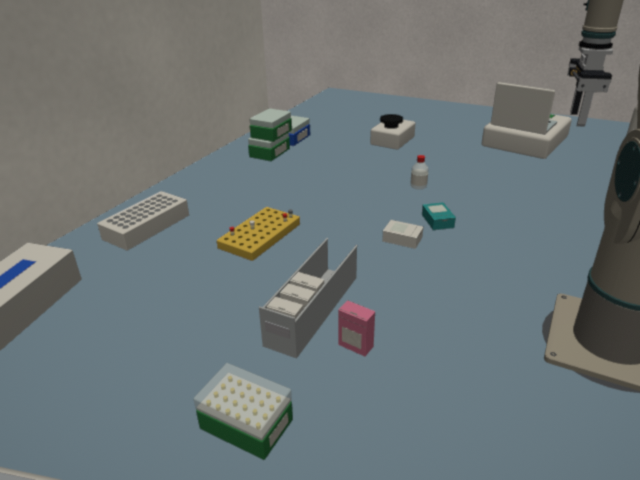

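The top view shows the loose white carton at (387,295). The lane runs from (222,270), its end plate on the left, to (319,270), with row a/b/c at (231,268), (247,268) and (262,268).
- **Could be taken for the loose carton:** turquoise look-alike (431,313), white carton (387,295), and the row cartons.
- **Could be taken for row_c:** pink carton (249,312), and (262,268).
- **Choice:** the white carton at (387,295), and the tray.

The side view shows the loose carton at (403,233). Next I'll enlarge both.

```bash
python3 - <<'E'
import cv2
a=cv2.imread("pics/top0.png")[240:335,212:452];cv2.imwrite("pics/topc.png",cv2.resize(a,None,fx=3.333,fy=3.333,interpolation=cv2.INTER_CUBIC))
a=cv2.imread("pics/side0.png")[195:355,255:465];cv2.imwrite("pics/sidec.png",cv2.resize(a,None,fx=3.6,fy=3.6,interpolation=cv2.INTER_CUBIC))
E
```

```text
(no output)
```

View pics/topc.png

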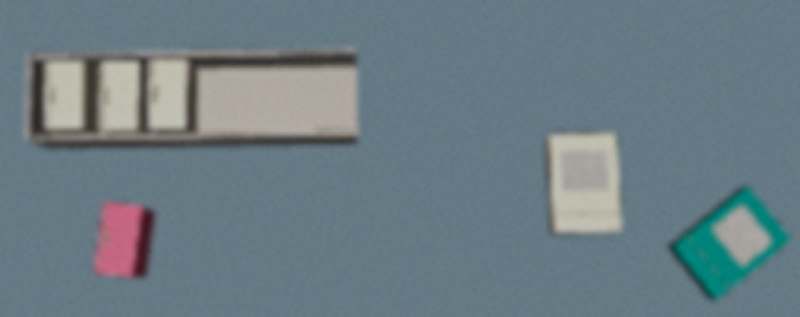

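View pics/sidec.png

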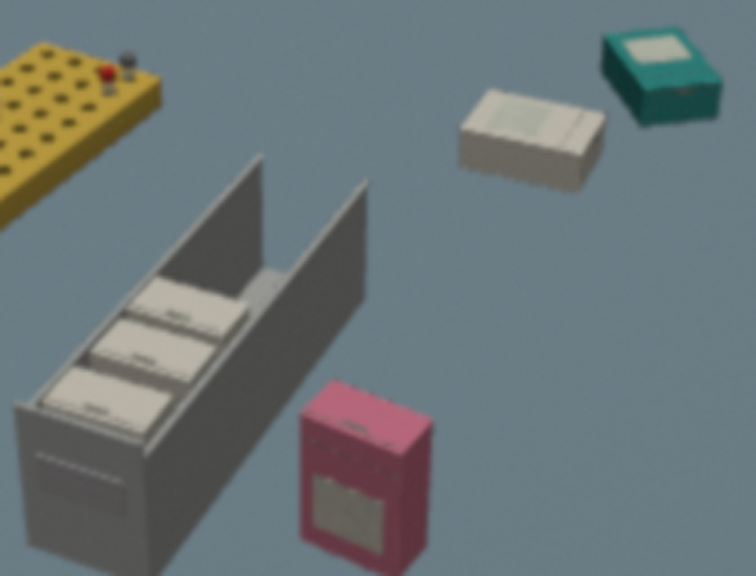

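Crops: the loose white carton's top-face corners are at top-crop (548,134) (614,133) (621,232) (553,234), and the turquoise one is clear of it to the right. The tray's open-end rim corners are at (356,50) and (357,137), and its plate corners at (28,53) and (27,138).

```bash
cat > h.py <<'E'
import cv2,numpy as np
from plant import *
def cam(n):
    c=camera_info(n);return c["camera_matrix"],np.array(c["rvec"],float),np.array(c["tvec"],float)
def P(n):
    K,r,t=cam(n);return np.array(K)@np.hstack([cv2.Rodrigues(r)[0],t.reshape(3,1)])
def tri(Pa,a,Pb,b):
    X=cv2.triangulatePoints(Pa,Pb,np.array(a,float).T,np.array(b,float).T);return (X[:3]/X[3]).T
def onz(Pm,uv,z):
    out=[]
    for u in uv:
        H=Pm[:,[0,1,3]].copy();H[:,2]+=Pm[:,2]*z
        x=np.linalg.solve(H,[u[0],u[1],1]);out.append([x[0]/x[2],x[1]/x[2],z])
    return np.array(out)
def unc(p,s,o): return (np.array(p,float)+.5)/s-.5+np.array(o)
E
python3 - <<'E'
from h import *
np.set_printoptions(precision=4,suppress=True)
T=lambda p:unc(p,3.3333,(212,240)); S=lambda p:unc(p,3.6,(255,195))
Pt,Ps=P("top"),P("side")
ct=T([(548,134),(614,133),(621,232),(553,234)]);cs=S([(460,128),(490,92),(606,114),(581,157)])
X=tri(Pt,ct,Ps,cs);print("carton",X)
print("top@32",onz(Pt,ct,.032),"\nside@32",onz(Ps,cs,.032))
tt=T([(356,50),(357,137),(28,53),(27,138)]);ts=S([(261,156),(367,182),(18,404),(148,448)])
print("tray",tri(Pt,tt,Ps,ts));print(onz(Pt,tt[:2],.085),onz(Pt,tt[2:],.093));print(onz(Ps,ts[:2],.085),onz(Ps,ts[2:],.093))
r=T([(44,61),(83,61),(85,130),(46,130),(100,61),(137,61),(139,130),(101,130),(150,59),(187,59),(188,130),(151,130)])
print("row",onz(Pt,r,.087))
E
```

```text
carton [[ 0.5035 -0.1515  0.0296]
 [ 0.5041 -0.209   0.028 ]
 [ 0.4207 -0.2117  0.0295]
 [ 0.419  -0.1537  0.0278]]
top@32 [[ 0.5036 -0.1511  0.032 ]
 [ 0.5044 -0.2082  0.032 ]
 [ 0.4198 -0.2116  0.032 ]
 [ 0.4182 -0.1534  0.032 ]] 
side@32 [[ 0.5018 -0.1478  0.032 ]
 [ 0.5011 -0.2023  0.032 ]
 [ 0.4202 -0.2074  0.032 ]
 [ 0.4176 -0.1469  0.032 ]]
tray [[0.5691 0.0142 0.0815]
 [0.4977 0.014  0.082 ]
 [0.5652 0.2877 0.0905]
 [0.4937 0.2858 0.0882]]
[[0.569  0.0143 0.085 ]
 [0.4959 0.0134 0.085 ]] [[0.5655 0.2874 0.093 ]
 [0.4947 0.2854 0.093 ]]
[[0.5661 0.0193 0.085 ]
 [0.497  0.0185 0.085 ]] [[0.5628 0.29   0.093 ]
 [0.4895 0.2904 0.093 ]]
row [[0.5597 0.2751 0.087 ]
 [0.5596 0.2425 0.087 ]
 [0.5018 0.2389 0.087 ]
 [0.5019 0.2712 0.087 ]
 [0.5596 0.2283 0.087 ]
 [0.5596 0.1974 0.087 ]
 [0.5018 0.1941 0.087 ]
 [0.5018 0.2256 0.087 ]
 [0.5612 0.1866 0.087 ]
 [0.5612 0.1556 0.087 ]
 [0.5017 0.1535 0.087 ]
 [0.5018 0.1842 0.087 ]]
```

Emit:
{"name": "servo_tool", "arguments": {
  "plan": [
    [[10,-8.3,1],3,1],
    [[20,-16.6,2],6,1],
    [[30,-25,4],9,1],
    [[40,-33,5],11.7,1],
    [[43.5,-36.2,6],11.7,1],
    [[43.5,-36.2,6],11.7,1],
    [[43.5,-36.2,6],11.7,1],
    [[43.5,-36.2,6],11.7,1],
    [[43.5,-36.2,6],11.7,1],
    [[43.5,-36.2,6],11.7,1],
    [[43.5,-36.2,6],11.7,1],
    [[43.5,-36.2,6],11.7,1],
    [[43.5,-36.2,6],11.7,1],
    [[43.5,-36.2,6],11.7,1],
    [[43.5,-36.2,6],11.7,1],
    [[43.5,-36.2,6],11.7,1],
    [[43.5,-36.2,6],11.7,1],
    [[43.5,-36.2,6],11.7,1]
  ]
}}

```text
time: 1.65
ee_pos: [0.489, -0.1809, 0.2427]
tcp_rot: [180.0, 0.0, 1.5]
wrist_force: [-1.4, -0.2, -0.5]
grip_width: 1.001
finger_force: 0.0
```

```bash
python3 - <<'E'
from h import *
s=observe();print(s["ee_pos"],s["tcp_rot"])
K,r,t=cam("wrist");R=cv2.Rodrigues(r)[0];print("camC",-R.T@t,"fwd",R[2],"right",R[0])
np.save("w1.npy",P("wrist"));im=snapshot("wrist");cv2.imwrite("pics/w1.png",im)
X=np.array([[.5035,-.151,.032],[.5044,-.2085,.032],[.42,-.2115,.032],[.4185,-.1535,.032]])
print(cv2.projectPoints(X,r,t,np.array(K),None)[0].reshape(-1,2))
E
```

```text
[ 0.48897762 -0.18093061  0.24274642] [1.79957605e+02 3.53424588e-02 1.54570475e+00]
camC [ 0.57109436 -0.17717494  0.32423234] fwd [-0.28364512 -0.00791021 -0.9588967 ] right [ 2.73536602e-02 -9.99625807e-01  1.54879627e-04]
[[282.48021419 208.0326708 ]
 [359.86438845 208.91455042]
 [357.78859343 311.59426496]
 [285.51607227 311.50149303]]
```

View pics/w1.png

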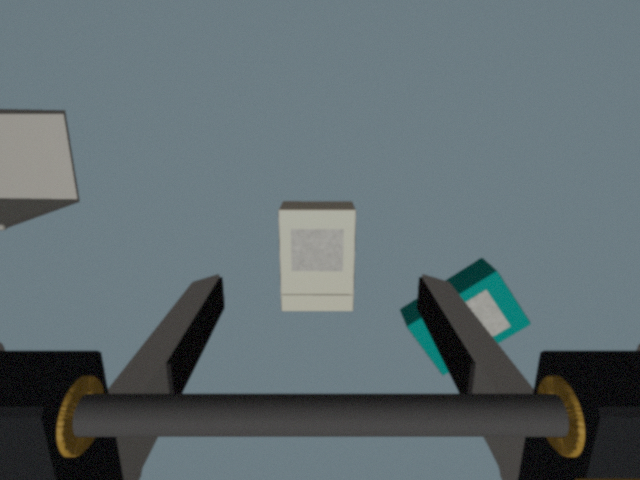

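The wrist view shows the white carton's top corners at (279,208) (355,208) (353,311) (281,311). The turquoise one is well clear.

```bash
python3 - <<'E'
from h import *
np.set_printoptions(precision=4,suppress=True)
W=np.load("w1.npy");w=[(279,208),(355.5,208),(353.5,311),(281,311)]
X=onz(W,w,.032);print(X,X.mean(0))
T=unc([(548,134),(614,133),(621,232),(553,234)],3.3333,(212,240));print(tri(P("top"),T,W,w))
E
```

```text
[[ 0.5035 -0.1484  0.032 ]
 [ 0.505  -0.2052  0.032 ]
 [ 0.4204 -0.208   0.032 ]
 [ 0.4188 -0.1499  0.032 ]] [ 0.4619 -0.1779  0.032 ]
[[ 0.5037 -0.1499  0.036 ]
 [ 0.5046 -0.2069  0.0319]
 [ 0.4199 -0.2101  0.0315]
 [ 0.4186 -0.1519  0.0331]]
```

Emit:
{"name": "servo_tool", "arguments": {
  "plan": [
    [[0.2,-0.35,3],0,1],
    [[0.2,-0.35,6],0,1],
    [[0.2,-0.35,9],0,1],
    [[0.2,-0.35,11],0,1],
    [[0.2,-0.35,12.5],0,1],
    [[0.2,-0.35,13.5],0,1],
    [[0.2,-0.35,14],0,1],
    [[0.2,-0.35,14.2],0,1],
    [[0.2,-0.35,14.2],0,0.9],
    [[0.2,-0.35,14.2],0,0.8],
    [[0.2,-0.35,14.2],0,0.7],
    [[0.2,-0.35,14.2],0,0.65],
    [[0.2,-0.35,14.2],0,0.62],
    [[0.2,-0.35,14.2],0,0.5],
    [[0.2,-0.35,14.2],0,0.5],
    [[0.2,-0.35,14.2],0,0.5],
    [[0.2,-0.35,14.2],0,0.5]
  ],
  "force": 4
}}

```text
time: 3.12
ee_pos: [0.4924, -0.1763, 0.1012]
tcp_rot: [180.0, -0.1, 1.7]
wrist_force: [1.3, -1.1, 5.8]
grip_width: 0.621
finger_force: 4.0
```

Emit:
{"name": "servo_tool", "arguments": {
  "plan": [
    [[-0.2,0,-0.6],0,0.5],
    [[-0.47,0,-1.2],0,0.5],
    [[-0.8,0,-1.75],0,0.5],
    [[-1.17,0,-2.3],0,0.5],
    [[-1.6,0,-2.8],0,0.5],
    [[-2.04,0,-3.27],0,0.5],
    [[-2.04,0,-3.27],0,0.5]
  ],
  "force": 3
}}

```text
time: 3.7
ee_pos: [0.4704, -0.1765, 0.1344]
tcp_rot: [-180.0, 0.0, 1.7]
wrist_force: [-0.1, 1.2, -1.3]
grip_width: 0.615
finger_force: 3.0
```

```bash
python3 - <<'E'
from h import *
w=snapshot("wrist");s=snapshot("side")[175:265,345:465]
cv2.imwrite("pics/a1.png",np.hstack([cv2.resize(w[150:450,140:500],(432,360)),cv2.resize(s,(360,270),interpolation=cv2.INTER_CUBIC)[:, :][list(range(270))+[0]*90]]))
E
```

```text
(no output)
```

View pics/a1.png

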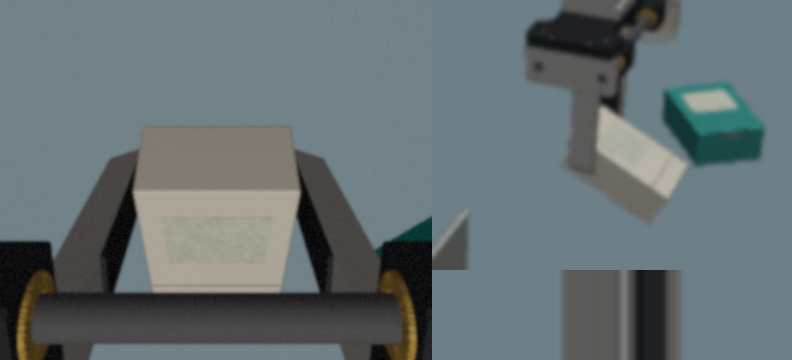

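The carton is pivoting about its far edge as planned: the left half (wrist) shows its end face, and the right half (side) shows it tilted about 30°. I'll continue the arc.

Emit:
{"name": "servo_tool", "arguments": {
  "plan": [
    [[-0.5,0,-0.4],0,0.5],
    [[-1.0,0,-0.8],0,0.5],
    [[-1.6,0,-1.1],0,0.5],
    [[-2.2,0,-1.4],0,0.5],
    [[-2.8,0,-1.6],0,0.5],
    [[-3.4,0,-1.8],0,0.5],
    [[-4.0,0,-1.9],0,0.5],
    [[-4.7,0,-1.97],0,0.5],
    [[-5.3,0,-1.97],0,0.5],
    [[-6.0,0,-1.92],0,0.5],
    [[-6.6,0,-1.8],0,0.5],
    [[-7.2,0,-1.65],0,0.5],
    [[-7.2,0,-1.65],0,0.5]
  ]
}}

```text
time: 4.88
ee_pos: [0.3971, -0.1787, 0.1493]
tcp_rot: [-180.0, 0.2, 1.6]
wrist_force: [-2.1, -0.3, 0.9]
grip_width: 0.621
finger_force: 3.0
```

```bash
python3 - <<'E'
from h import *
s=observe();print(s["ee_pos"],s["tcp_rot"],s["qpos"])
np.save("w2.npy",P("wrist"));w=snapshot("wrist");s=snapshot("side")[165:285,375:505]
cv2.imwrite("pics/a2.png",np.hstack([cv2.resize(w[150:450,140:500],(432,360)),cv2.resize(s,(360,360),interpolation=cv2.INTER_CUBIC)]))
E
```

```text
[ 0.39707741 -0.17867078  0.14932193] [-179.95415218    0.19598295    1.62326011] [ 18.77125321  35.29196487   2.50645704 127.62403212  -4.7472253
  17.36456897 -63.02255498]
```

View pics/a2.png

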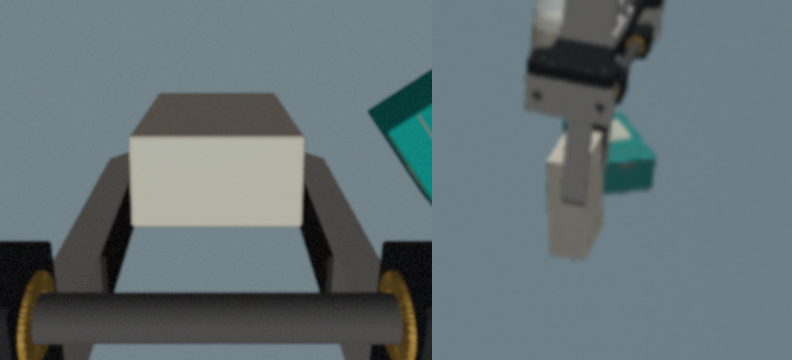

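The wrist half shows the top end face at crop (130,136)–(303,226), with the large face below it reaching the bench at (160,93)–(276,93). Fitting the carton's pose from those points:

```bash
cat >> h.py <<'E'
def pnp(Pm,uv,obj,K):
    "object pose in world from one view"
    ok,r,t=cv2.solvePnP(np.array(obj,float),np.array(uv,float),np.array(K),None,flags=cv2.SOLVEPNP_ITERATIVE)
    E=np.linalg.inv(K)@Pm; R=E[:,:3]
    return R.T@cv2.Rodrigues(r)[0], R.T@(t.ravel()-E[:,3])
E
python3 - <<'E'
from h import *
np.set_printoptions(precision=4,suppress=True)
W=np.load("w2.npy");K=np.array(cam("wrist")[0])
uv=unc([(130,136),(303,136),(303,226),(130,226),(160,93),(276,93)],1.2,(140,150))
# object: x thickness(+ = world +x), y width, z up; origin bottom centre
o=[(.016,.029,.084),(.016,-.029,.084),(-.016,-.029,.084),(-.016,.029,.084),(.016,.029,0),(.016,-.029,0)]
R,t=pnp(W,uv,o,K);print(R,t)
print(onz(W,uv[:4],.084),onz(W,uv[4:],0))
E
```

```text
[[ 0.9937 -0.0322  0.1075]
 [ 0.0311  0.9995  0.0112]
 [-0.1078 -0.0078  0.9941]] [ 0.3976 -0.1777 -0.0007]
[[ 0.4227 -0.1483  0.084 ]
 [ 0.4243 -0.2043  0.084 ]
 [ 0.3914 -0.207   0.084 ]
 [ 0.3897 -0.1476  0.084 ]] [[ 0.4134 -0.1485  0.    ]
 [ 0.4151 -0.206   0.    ]]
```

It stands with about 6° of lean toward +x. I'll right it a bit, lift it 1 cm with a firmer grip, carry it outward to roomier reach and set it down.

Emit:
{"name": "servo_tool", "arguments": {
  "plan": [
    [[-0.3,0,0],0,0.5],
    [[-0.5,0,0.1],0,0.5],
    [[-0.6,0,0.1],0,0.5],
    [[-0.6,0,0.1],0,0.5]
  ],
  "force": 3
}}

```text
time: 5.32
ee_pos: [0.3934, -0.1787, 0.1487]
tcp_rot: [-180.0, 0.0, 1.7]
wrist_force: [-0.3, -0.4, -2.5]
grip_width: 0.616
finger_force: 3.0
```

Emit:
{"name": "servo_tool", "arguments": {
  "plan": [
    [[0,0,0],0,0.45],
    [[0,0,0],0,0.45],
    [[0,0,-0.5],0,0.45],
    [[0.3,0,-1],0,0.45],
    [[1.5,0,-1.2],0,0.45],
    [[3,0,-1.2],0,0.45],
    [[4.5,0,-1.2],0,0.45],
    [[6,0,-1.2],0,0.45],
    [[7.5,0,-1.2],0,0.45],
    [[9,0,-1.2],0,0.45],
    [[9.7,0,-1.2],0,0.45],
    [[10,0,-1.2],0,0.45],
    [[10,0,-1],0,0.45],
    [[10,0,-0.8],0,0.45],
    [[10,0,-0.6],0,0.45],
    [[10,0,-0.4],0,0.45],
    [[10,0,-0.2],0,0.45],
    [[10,0,-0.1],0,0.45],
    [[10,0,-0.1],0,0.45]
  ],
  "force": 10
}}

```text
time: 6.9
ee_pos: [0.4931, -0.1758, 0.1496]
tcp_rot: [-180.0, 0.0, 1.7]
wrist_force: [0.1, 0.4, -2.8]
grip_width: 0.616
finger_force: 10.0
```

```bash
python3 - <<'E'
from h import *
s=observe();print(s["ee_pos"],s["tcp_rot"],s["wrist_force"])
np.save("w3.npy",P("wrist"));w=snapshot("wrist");s=snapshot("side")[165:285,345:475]
cv2.imwrite("pics/a3.png",np.hstack([cv2.resize(w[150:450,140:500],(432,360)),cv2.resize(s,(360,360),interpolation=cv2.INTER_CUBIC)]))
E
```

```text
[ 0.49308321 -0.17580127  0.14958225] [-1.79987026e+02  3.82921101e-02  1.68292985e+00] [ 0.07518496  0.41439637 -2.75378184]
```

View pics/a3.png

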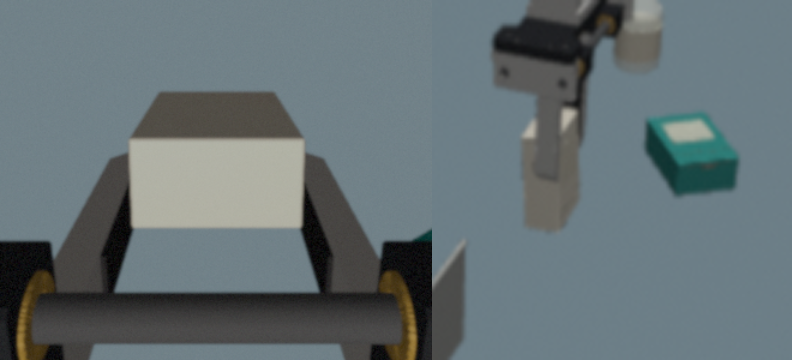

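Still about 5° of lean, hanging just above the bench (2.8 N). I'll lower it with a light grip so the bench squares it.

Emit:
{"name": "servo_tool", "arguments": {
  "plan": [
    [[0,0,0.1],0,0.5],
    [[0,0,0.2],0,0.5],
    [[0,0,0.3],0,0.5],
    [[0,0,0.3],0,0.5],
    [[0,0,0.3],0,0.5]
  ],
  "force": 3
}}

```text
time: 7.42
ee_pos: [0.4934, -0.1759, 0.1472]
tcp_rot: [180.0, -0.0, 1.7]
wrist_force: [-1.7, -0.2, 4.4]
grip_width: 0.616
finger_force: 3.0
```

Emit:
{"name": "servo_tool", "arguments": {
  "plan": [
    [[0,0,0.05],0,0.5],
    [[0,0,0.1],0,0.5],
    [[0,0,0.1],0,0.5]
  ]
}}

```text
time: 7.67
ee_pos: [0.4934, -0.1759, 0.1459]
tcp_rot: [180.0, -0.0, 1.7]
wrist_force: [-1.8, 0.3, 5.1]
grip_width: 0.616
finger_force: 3.0
```

Emit:
{"name": "servo_tool", "arguments": {
  "plan": [
    [[0,0,0],0,0.63],
    [[0,0,0],0,0.66],
    [[0,0,0],0,0.7],
    [[0,0,0],0,0.8],
    [[0,0,0],0,0.9],
    [[0,0,0],0,0.95],
    [[0,0,0],0,0.95],
    [[0,0,-2],0,0.95],
    [[0,0,-5],0,0.95],
    [[0,0,-8],0,0.95],
    [[0,0,-11],0,0.95],
    [[0,0,-12],0,0.95],
    [[0,0,-12],0,0.95]
  ]
}}

```text
time: 8.75
ee_pos: [0.4947, -0.1762, 0.2684]
tcp_rot: [179.9, -0.3, 1.7]
wrist_force: [0.5, 0.0, -0.4]
grip_width: 0.95
finger_force: 0.0
```

```bash
python3 - <<'E'
from h import *
s=observe();print(s["ee_pos"],s["tcp_rot"],s["wrist_force"])
np.save("w4.npy",P("wrist"));w=snapshot("wrist");s=snapshot("side")[165:285,345:475]
cv2.imwrite("pics/a4.png",np.hstack([cv2.resize(w[100:400,140:500],(432,360)),cv2.resize(s,(360,360),interpolation=cv2.INTER_CUBIC)]))
E
```

```text
[ 0.49473738 -0.17624213  0.26838484] [179.9001179   -0.31284073   1.69362481] [ 0.4971097   0.03238627 -0.38711336]
```

View pics/a4.png

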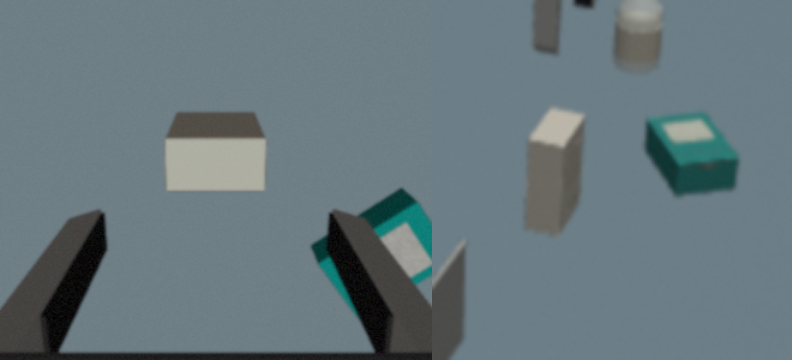

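It stands upright on the bench: top face at crop (165,138)–(265,190), foot at (177,112)–(254,112).

```bash
python3 - <<'E'
from h import *
np.set_printoptions(precision=4,suppress=True)
W=np.load("w4.npy");K=np.array(cam("wrist")[0])
uv=unc([(165,138),(265,138),(265.5,190),(166,190),(177,112),(254,112)],1.2,(140,100))
o=[(.016,.029,.084),(.016,-.029,.084),(-.016,-.029,.084),(-.016,.029,.084),(.016,.029,0),(.016,-.029,0)]
R,t=pnp(W,uv,o,K);print(R,t)
X=onz(W,uv[:4],.084);print(X,X.mean(0),onz(W,uv[4:],0))
print(observe()["qpos"])
E
```

```text
[[ 0.9994 -0.0327  0.0058]
 [ 0.0326  0.9995  0.0015]
 [-0.0058 -0.0013  1.    ]] [ 0.4949 -0.1745 -0.0046]
[[ 0.5115 -0.1453  0.084 ]
 [ 0.5132 -0.2019  0.084 ]
 [ 0.482  -0.204   0.084 ]
 [ 0.4803 -0.1459  0.084 ]] [ 0.4968 -0.1743  0.084 ] [[ 0.5109 -0.1457  0.    ]
 [ 0.5126 -0.2021  0.    ]]
[ 12.6198  28.6242   5.6874 109.5518  -4.0716  42.0489 -67.6531]
```

Emit:
{"name": "servo_tool", "arguments": {
  "plan": [
    [[0.25,-0.15,0],-7,0.95],
    [[0.25,-0.15,0],-14,0.95],
    [[0.25,-0.15,0],-21,0.95],
    [[0.25,-0.15,0],-28,0.95],
    [[0.25,-0.15,0],-35,0.95],
    [[0.25,-0.15,0],-42,0.95],
    [[0.25,-0.15,0],-49,0.95],
    [[0.25,-0.15,0],-56,0.95],
    [[0.25,-0.15,0],-63,0.95],
    [[0.25,-0.15,0],-70,0.95],
    [[0.25,-0.15,0],-77,0.95],
    [[0.25,-0.15,0],-84,0.95],
    [[0.25,-0.15,0],-90,0.95],
    [[0.25,-0.15,0],-90,0.95],
    [[0.25,-0.15,0],-90,0.95]
  ]
}}

```text
time: 10.1
ee_pos: [0.4951, -0.1741, 0.2642]
tcp_rot: [-179.8, -0.1, 91.5]
wrist_force: [0.5, 0.3, -0.9]
grip_width: 0.948
finger_force: 0.0
```

Emit:
{"name": "servo_tool", "arguments": {
  "plan": [
    [[0,0.1,3],0,0.95],
    [[0,0.1,6],0,0.95],
    [[0,0.1,9],0,0.95],
    [[0,0.1,11],0,0.95],
    [[0,0.1,12.5],0,0.95],
    [[0,0.1,13.3],0,0.95],
    [[0,0.1,13.6],0,0.95],
    [[0,0.1,13.6],0,0.8],
    [[0,0.1,13.6],0,0.65],
    [[0,0.1,13.6],0,0.5],
    [[0,0.1,13.6],0,0.44],
    [[0,0.1,13.6],0,0.4],
    [[0,0.1,13.6],0,0.37],
    [[0,0.1,13.6],0,0.34],
    [[0,0.1,13.6],0,0.31],
    [[0,0.1,13.6],0,0.28],
    [[0,0.1,13.6],0,0.2],
    [[0,0.1,13.6],0,0.2],
    [[0,0.1,13.6],0,0.2]
  ],
  "force": 12
}}

```text
time: 11.68
ee_pos: [0.4969, -0.1742, 0.1299]
tcp_rot: [180.0, 0.0, 91.7]
wrist_force: [-0.1, 0.3, 1.2]
grip_width: 0.339
finger_force: 12.0
```

Emit:
{"name": "servo_tool", "arguments": {
  "plan": [
    [[0,0,-0.5],0,0.2],
    [[0,0,-2],0,0.2],
    [[0,0,-4.5],0,0.2],
    [[0,0,-7],0,0.2],
    [[0,0,-9.5],0,0.2],
    [[0,0,-11.5],4,0.2],
    [[1,0.1,-13],11,0.2],
    [[3,0.4,-13],18,0.2],
    [[5,0.8,-13],25,0.2],
    [[7,1.1,-13],32,0.2],
    [[9,1.4,-13],39,0.2],
    [[11,1.7,-13],46,0.2],
    [[13,2,-13],53,0.2],
    [[15,2.4,-13],60,0.2],
    [[17,2.7,-13],67,0.2],
    [[19,3,-13],74,0.2],
    [[21,3.4,-13],81,0.2],
    [[23,3.7,-13],87,0.2],
    [[25,4,-13],91,0.2],
    [[26.3,4.2,-13],91,0.2]
  ]
}}

```text
time: 13.35
ee_pos: [0.5306, 0.0926, 0.2597]
tcp_rot: [-179.9, 0.1, 0.8]
wrist_force: [-0.1, 0.1, -2.2]
grip_width: 0.34
finger_force: 12.0
```

Emit:
{"name": "servo_tool", "arguments": {
  "plan": [
    [[0,0,0],0,0.2],
    [[0,0,0],0,0.2],
    [[0,0,0],0,0.2]
  ]
}}

```text
time: 13.6
ee_pos: [0.5308, 0.0883, 0.2598]
tcp_rot: [179.9, 0.0, 0.7]
wrist_force: [0.1, -0.2, -3.1]
grip_width: 0.34
finger_force: 12.0
```

```bash
python3 - <<'E'
from h import *
s=observe();print(s["ee_pos"],s["tcp_rot"],s["wrist_force"])
np.save("w5.npy",P("wrist"));w=snapshot("wrist");cv2.imwrite("pics/w5.png",cv2.resize(w,(800,600),interpolation=cv2.INTER_CUBIC))
E
```

```text
[0.53075842 0.08830316 0.25979015] [1.79937318e+02 4.24963172e-02 6.81833531e-01] [ 0.05708739 -0.21678634 -3.12664858]
```

View pics/w5.png

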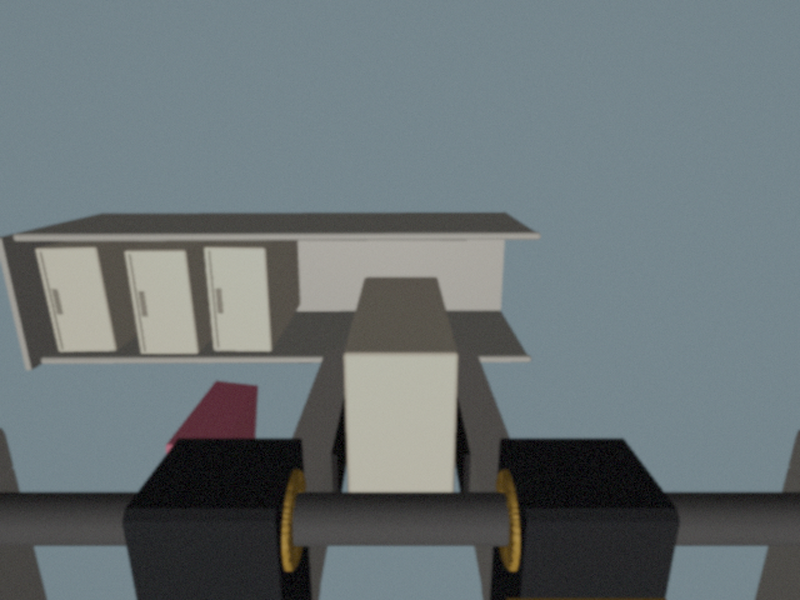

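The wrist view shows the rims at rows 236 and 359 (columns 20 to 539), the end plate on the left at (5,240)–(28,367), and the last row carton's top at (205,247)–(272,350). The held carton is at centre.

```bash
python3 - <<'E'
from h import *
np.set_printoptions(precision=4,suppress=True)
W=np.load("w5.npy")
q=lambda p:unc(p,1.25,(0,0))
r=onz(W,q([(20,236.5),(539,235.5),(42,359.5),(529,358)]),.085);print("rims",r)
print("yaw of walls", np.degrees(np.arctan2(-(r[0]-r[1])[0],(r[0]-r[1])[1])),np.degrees(np.arctan2(-(r[2]-r[3])[0],(r[2]-r[3])[1])))
print("rowc",onz(W,q([(205,247),(266,248),(272,350),(214,350)]),.087))
print("rowa",onz(W,q([(37,248),(97,248),(115,350),(59,351)]),.087))
c=onz(W,q([(345,352),(457,352)]),.1298+.084-.0515+.053);print("carton near-cam top edge",c)
tp=np.array([(.569-.0005,.0142)]);
E
```

```text
rims [[0.5643 0.2857 0.085 ]
 [0.5681 0.019  0.085 ]
 [0.4957 0.2874 0.085 ]
 [0.4998 0.0183 0.085 ]]
yaw of walls 0.8083483237283573 0.8806935507068976
rowc [[0.5604 0.1904 0.087 ]
 [0.5603 0.1591 0.087 ]
 [0.5037 0.1594 0.087 ]
 [0.5033 0.191  0.087 ]]
rowa [[0.5589 0.2766 0.087 ]
 [0.5592 0.2458 0.087 ]
 [0.5027 0.245  0.087 ]
 [0.5017 0.2756 0.087 ]]
carton near-cam top edge [[0.5585 0.1051 0.2153]
 [0.5588 0.0748 0.2153]]
```

Emit:
{"name": "servo_tool", "arguments": {
  "plan": [
    [[0.3,0,0],-0.2,0.2],
    [[0.3,0,1],-0.2,0.2],
    [[0.3,0,2.5],-0.2,0.2],
    [[0.3,0,3.7],-0.2,0.2],
    [[0.3,0,4.5],-0.2,0.2],
    [[0.3,0,5],-0.2,0.2],
    [[0.3,0,5.5],-0.2,0.2],
    [[0.3,0,6],-0.2,0.2],
    [[0.3,0,6],-0.2,0.2]
  ]
}}

```text
time: 14.4
ee_pos: [0.5338, 0.0898, 0.1992]
tcp_rot: [180.0, 0.1, 0.9]
wrist_force: [-0.2, 1.0, -3.2]
grip_width: 0.336
finger_force: 12.0
```

Emit:
{"name": "servo_tool", "arguments": {
  "plan": [
    [[0,0,0.8],0,0.2],
    [[0,0,1.6],0,0.2],
    [[0,0,2.4],0,0.2],
    [[0,0,3.2],0,0.2],
    [[0,0,4],0,0.2],
    [[0,0,4.8],0,0.2],
    [[0,0,5.4],0,0.2],
    [[0,0,5.9],0,0.2],
    [[0,0,6.2],0,0.2],
    [[0,0,6.2],0,0.2]
  ]
}}

```text
time: 15.23
ee_pos: [0.5338, 0.0899, 0.1372]
tcp_rot: [180.0, 0.1, 0.9]
wrist_force: [0.0, -0.3, -2.7]
grip_width: 0.338
finger_force: 12.0
```

Emit:
{"name": "servo_tool", "arguments": {
  "plan": [
    [[0,0,0.15],0,0.2],
    [[0,0,0.25],0,0.2],
    [[0,0,0.35],0,0.2],
    [[0,0,0.35],0,0.2]
  ]
}}

```text
time: 15.57
ee_pos: [0.5341, 0.09, 0.1345]
tcp_rot: [-180.0, -0.0, 0.9]
wrist_force: [-0.1, -0.7, -2.4]
grip_width: 0.341
finger_force: 12.0
```

Emit:
{"name": "servo_tool", "arguments": {
  "plan": [
    [[0,0,0.06],0,0.2],
    [[0,0,0.12],0,0.2],
    [[0,0,0.12],0,0.2]
  ]
}}

```text
time: 15.82
ee_pos: [0.5341, 0.0899, 0.1332]
tcp_rot: [180.0, -0.0, 0.9]
wrist_force: [-0.4, -0.2, -2.5]
grip_width: 0.341
finger_force: 12.0
```

Emit:
{"name": "servo_tool", "arguments": {
  "plan": [
    [[0,0,0.06],0,0.2],
    [[0,0,0.1],0,0.2],
    [[0,0,0.1],0,0.2]
  ]
}}

```text
time: 16.07
ee_pos: [0.5342, 0.0899, 0.133]
tcp_rot: [-180.0, -0.0, 0.9]
wrist_force: [-1.9, 0.9, 5.0]
grip_width: 0.34
finger_force: 12.0
```

Floor contact (+5 N). I'll release gently and raise the hand.

Emit:
{"name": "servo_tool", "arguments": {
  "plan": [
    [[0,0,-0.06],0,0.33],
    [[0,0,-0.06],0,0.36],
    [[0,0,-0.06],0,0.4],
    [[0,0,-0.06],0,0.45],
    [[0,0,-0.06],0,0.5],
    [[0,0,-0.06],0,0.55],
    [[0,0,-0.06],0,0.55],
    [[0,0,-1],0,0.55],
    [[0,0,-3],0,0.55],
    [[0,0,-6],0,0.55],
    [[0,0,-9],0,0.55],
    [[0,0,-11],0,0.55],
    [[0,0,-12],0,0.55],
    [[0,0,-12],0,0.55]
  ],
  "force": 12
}}

```text
time: 17.23
ee_pos: [0.5352, 0.0902, 0.2548]
tcp_rot: [-179.9, -0.3, 0.9]
wrist_force: [0.5, -0.2, -0.6]
grip_width: 0.548
finger_force: 0.0
```

```bash
python3 - <<'E'
from h import *
np.set_printoptions(precision=4,suppress=True)
s=observe();print(s["ee_pos"],s["tcp_rot"],s["wrist_force"])
W=P("wrist");np.save("w6.npy",W);im=snapshot("wrist");cv2.imwrite("pics/w6.png",im)
# bright carton tops seen from the wrist: fit rectangles
g=cv2.cvtColor(im,cv2.COLOR_BGR2GRAY);hsv=cv2.cvtColor(im,cv2.COLOR_BGR2HSV)
for th in (150,170):
    m=((g>th)).astype(np.uint8)
    m=cv2.morphologyEx(m,cv2.MORPH_OPEN,np.ones((7,7)))
    for c in cv2.findContours(m,cv2.RETR_EXTERNAL,cv2.CHAIN_APPROX_NONE)[0]:
        if cv2.contourArea(c)>600:
            b=cv2.boxPoints(cv2.minAreaRect(c));x=onz(W,b,.087)
            print(th,cv2.contourArea(c),b.round(0).tolist(),x.mean(0)[:2],x[:,:2].round(3).tolist(),im[int(b[:,1].mean()),int(b[:,0].mean())])
E
```

```text
[0.5352 0.0902 0.2548] [-179.9396   -0.2825    0.8958] [ 0.4685 -0.2078 -0.6407]
150 3322.0 [[105.0, 210.0], [150.0, 206.0], [158.0, 291.0], [114.0, 295.0]] [0.5299 0.2153] [[0.558, 0.229], [0.561, 0.2], [0.502, 0.2], [0.499, 0.231]] [170 184 184]
150 3555.5 [[165.0, 208.0], [213.0, 205.0], [218.0, 290.0], [170.0, 293.0]] [0.5316 0.1759] [[0.56, 0.191], [0.562, 0.16], [0.504, 0.16], [0.501, 0.193]] [172 186 184]
150 3317.5 [[32.0, 208.0], [75.0, 200.0], [93.0, 289.0], [50.0, 297.0]] [0.5305 0.2602] [[0.558, 0.275], [0.564, 0.247], [0.503, 0.244], [0.497, 0.274]] [170 183 185]
150 10140.0 [[241.0, 198.0], [406.0, 198.0], [406.0, 291.0], [241.0, 291.0]] [0.5359 0.0898] [[0.567, 0.142], [0.569, 0.038], [0.505, 0.034], [0.503, 0.145]] [172 184 183]
170 3036.0 [[106.0, 211.0], [147.0, 206.0], [158.0, 290.0], [116.0, 295.0]] [0.53   0.2151] [[0.557, 0.229], [0.561, 0.202], [0.503, 0.201], [0.499, 0.229]] [170 184 184]
170 3591.0 [[298.0, 210.0], [344.0, 210.0], [344.0, 290.0], [298.0, 290.0]] [0.5324 0.0914] [[0.56, 0.106], [0.56, 0.077], [0.505, 0.075], [0.505, 0.106]] [172 185 185]
170 3064.5 [[170.0, 209.0], [213.0, 207.0], [217.0, 289.0], [175.0, 291.0]] [0.5317 0.1747] [[0.559, 0.187], [0.561, 0.161], [0.504, 0.161], [0.502, 0.19]] [173 185 185]
170 3039.0 [[34.0, 209.0], [75.0, 201.0], [91.0, 288.0], [50.0, 295.0]] [0.5306 0.2603] [[0.557, 0.274], [0.563, 0.248], [0.504, 0.246], [0.498, 0.274]] [170 183 185]
```

The carton stands freely at (0.532, 0.091) and upright, with its top at the same height as the others. I'll shut the fingers and go down behind it.

Emit:
{"name": "servo_tool", "arguments": {
  "plan": [
    [[-0.1,1,0],0,0.4],
    [[-0.1,3,0],0,0.2],
    [[-0.1,4.2,0],0,0],
    [[-0.1,4.2,0],0,0],
    [[-0.1,4.2,0],0,0],
    [[-0.1,4.2,0],0,0],
    [[-0.1,4.2,3],0,0],
    [[-0.1,4.2,6],0,0],
    [[-0.1,4.2,9],0,0],
    [[-0.1,4.2,11.5],0,0],
    [[-0.1,4.2,13],0,0],
    [[-0.1,4.2,14],0,0],
    [[-0.1,4.2,14.5],0,0],
    [[-0.1,4.2,14.5],0,0]
  ],
  "force": 12
}}

```text
time: 18.45
ee_pos: [0.5335, 0.0486, 0.1064]
tcp_rot: [-180.0, 0.1, 0.9]
wrist_force: [-0.4, 0.2, 0.3]
grip_width: 0.005
finger_force: 0.0
```

Emit:
{"name": "servo_tool", "arguments": {
  "plan": [
    [[0,-0.5,0],0,0],
    [[0,-1,0],0,0],
    [[0,-1.2,0],0,0],
    [[0,-1.4,0],0,0],
    [[0,-1.6,0],0,0],
    [[0,-1.8,0],0,0],
    [[0,-2.1,0],0,0],
    [[0,-2.4,0],0,0],
    [[0,-2.7,0],0,0],
    [[0,-3,0],0,0],
    [[0,-3.3,0],0,0],
    [[0,-3.6,0],0,0],
    [[0,-3.9,0],0,0],
    [[0,-4.2,0],0,0]
  ]
}}

```text
time: 19.62
ee_pos: [0.5329, 0.0903, 0.1071]
tcp_rot: [180.0, 0.0, 0.9]
wrist_force: [0.8, -3.7, 4.1]
grip_width: 0.006
finger_force: 2.1
```

```bash
cat > look.py <<'E'
from h import *
np.set_printoptions(precision=4,suppress=True)
s=observe();print(s["ee_pos"],s["tcp_rot"],s["wrist_force"])
W=P("wrist");im=snapshot("wrist");cv2.imwrite("pics/w7.png",im)
g=cv2.cvtColor(im,cv2.COLOR_BGR2GRAY)
m=cv2.morphologyEx((g>165).astype(np.uint8),cv2.MORPH_OPEN,np.ones((7,7)))
for c in cv2.findContours(m,cv2.RETR_EXTERNAL,cv2.CHAIN_APPROX_NONE)[0]:
    if cv2.contourArea(c)>600:
        b=cv2.boxPoints(cv2.minAreaRect(c));x=onz(W,b,.087)
        print(cv2.contourArea(c),b.round(0).tolist(),x.mean(0)[:2],x[:,:2].round(3).tolist())
E
python3 look.py
```

```text
[0.5329 0.0903 0.1071] [179.9982   0.0167   0.8983] [ 0.8078 -3.7353  4.1433]
2430.0 [[29.0, 437.0], [104.0, 437.0], [104.0, 472.0], [29.0, 472.0]] [0.5112 0.1712] [[0.518, 0.182], [0.518, 0.158], [0.505, 0.16], [0.504, 0.184]]
4683.0 [[165.0, 318.0], [273.0, 318.0], [273.0, 392.0], [165.0, 392.0]] [0.5475 0.1213] [[0.56, 0.136], [0.56, 0.105], [0.536, 0.106], [0.535, 0.138]]
6191.0 [[-0.0, 313.0], [90.0, 313.0], [90.0, 392.0], [0.0, 392.0]] [0.5475 0.1715] [[0.56, 0.182], [0.561, 0.157], [0.535, 0.16], [0.534, 0.187]]
4732.5 [[352.0, 298.0], [463.0, 298.0], [463.0, 343.0], [352.0, 343.0]] [0.5598 0.0677] [[0.567, 0.084], [0.567, 0.053], [0.553, 0.051], [0.552, 0.083]]
```

Emit:
{"name": "servo_tool", "arguments": {
  "plan": [
    [[0,-0.25,0],0,0],
    [[0,-0.5,0],0,0],
    [[0,-0.75,0],0,0],
    [[0,-1,0],0,0],
    [[0,-1.25,0],0,0],
    [[0,-1.5,0],0,0]
  ]
}}

```text
time: 20.17
ee_pos: [0.5327, 0.1054, 0.1071]
tcp_rot: [-180.0, 0.0, 0.9]
wrist_force: [0.9, -3.5, 2.1]
grip_width: 0.004
finger_force: 1.6
```

```bash
python3 look.py
```

```text
[0.5327 0.1054 0.1071] [-179.9901    0.0131    0.9041] [ 0.9498 -3.4914  2.0631]
3051.5 [[59.0, 437.0], [151.0, 437.0], [151.0, 472.0], [59.0, 472.0]] [0.5112 0.1742] [[0.518, 0.188], [0.518, 0.159], [0.505, 0.16], [0.504, 0.19]]
4658.5 [[165.0, 318.0], [273.0, 318.0], [273.0, 392.0], [165.0, 392.0]] [0.5473 0.1364] [[0.559, 0.151], [0.56, 0.121], [0.535, 0.121], [0.535, 0.153]]
7359.5 [[34.0, 312.0], [141.0, 312.0], [141.0, 392.0], [34.0, 392.0]] [0.5476 0.1743] [[0.561, 0.187], [0.561, 0.157], [0.535, 0.16], [0.534, 0.192]]
6033.0 [[353.0, 298.0], [492.0, 298.0], [492.0, 343.0], [353.0, 343.0]] [0.5596 0.0786] [[0.566, 0.098], [0.567, 0.06], [0.553, 0.058], [0.552, 0.098]]
```

Emit:
{"name": "servo_tool", "arguments": {
  "plan": [
    [[0,-0.2,0],0,0],
    [[0,-0.4,0],0,0],
    [[0,-0.5,0],0,0],
    [[0,-0.6,0],0,0],
    [[0,-0.7,0],0,0],
    [[0,-0.85,0],0,0],
    [[0,-1,0],0,0],
    [[0,-1.15,0],0,0],
    [[0,-1.3,0],0,0],
    [[0,-1.45,0],0,0],
    [[0,-1.6,0],0,0],
    [[0,-1.75,0],0,0]
  ]
}}

```text
time: 21.22
ee_pos: [0.5325, 0.1226, 0.1071]
tcp_rot: [180.0, 0.0, 0.9]
wrist_force: [-0.3, -3.0, 0.9]
grip_width: 0.005
finger_force: 1.7
```

```bash
python3 look.py
```

```text
[0.5325 0.1226 0.1071] [179.9963   0.0103   0.8956] [-0.307  -2.9579  0.8565]
3133.0 [[86.0, 437.0], [177.0, 437.0], [177.0, 473.0], [86.0, 473.0]] [0.5108 0.1831] [[0.518, 0.196], [0.518, 0.168], [0.504, 0.169], [0.504, 0.198]]
1647.5 [[29.0, 437.0], [78.0, 437.0], [78.0, 476.0], [29.0, 476.0]] [0.5098 0.2077] [[0.517, 0.214], [0.518, 0.199], [0.502, 0.201], [0.502, 0.217]]
4621.5 [[165.0, 318.0], [273.0, 318.0], [273.0, 392.0], [165.0, 392.0]] [0.5471 0.1536] [[0.559, 0.168], [0.56, 0.138], [0.535, 0.138], [0.535, 0.17]]
3461.0 [[-4.0, 319.0], [45.0, 309.0], [62.0, 392.0], [12.0, 402.0]] [0.546  0.2087] [[0.558, 0.216], [0.561, 0.201], [0.534, 0.201], [0.53, 0.217]]
7248.5 [[61.0, 314.0], [167.0, 314.0], [167.0, 392.0], [61.0, 392.0]] [0.5472 0.1839] [[0.56, 0.197], [0.56, 0.167], [0.535, 0.17], [0.534, 0.201]]
7518.0 [[353.0, 298.0], [526.0, 298.0], [526.0, 343.0], [353.0, 343.0]] [0.5594 0.091 ] [[0.566, 0.116], [0.567, 0.068], [0.553, 0.066], [0.552, 0.115]]
```

Emit:
{"name": "servo_tool", "arguments": {
  "plan": [
    [[0,-0.1,0],0,0],
    [[0,-0.2,0],0,0],
    [[0,-0.3,0],0,0],
    [[0,-0.4,0],0,0],
    [[0,-0.5,0],0,0],
    [[0,-0.6,0],0,0],
    [[0,-0.7,0],0,0],
    [[0,-0.8,0],0,0],
    [[0,-0.9,0],0,0],
    [[0,-1,0],0,0],
    [[0,-1.1,0],0,0],
    [[0,-1.2,0],0,0]
  ]
}}

```text
time: 22.27
ee_pos: [0.5323, 0.1334, 0.1072]
tcp_rot: [179.9, 0.0, 0.8]
wrist_force: [-0.1, -6.8, 0.8]
grip_width: 0.003
finger_force: 2.7
```

Emit:
{"name": "servo_tool", "arguments": {
  "plan": [
    [[0,-0.1,0],0,0],
    [[0,-0.2,0],0,0],
    [[0,-0.3,0],0,0],
    [[0,-0.4,0],0,0]
  ]
}}

```text
time: 22.6
ee_pos: [0.5323, 0.137, 0.1072]
tcp_rot: [179.9, 0.0, 0.8]
wrist_force: [-0.0, -7.1, 2.5]
grip_width: 0.007
finger_force: 3.6
```

Still moving with about 7 N. I'll continue in short steps.

Emit:
{"name": "servo_tool", "arguments": {
  "plan": [
    [[0,-0.08,0],0,0],
    [[0,-0.16,0],0,0],
    [[0,-0.24,0],0,0],
    [[0,-0.32,0],0,0]
  ]
}}

```text
time: 22.93
ee_pos: [0.5322, 0.1399, 0.1072]
tcp_rot: [179.9, 0.0, 0.8]
wrist_force: [-0.3, -7.1, 1.7]
grip_width: 0.003
finger_force: 3.5
```

```bash
python3 look.py
```

```text
[0.5322 0.1399 0.1072] [179.8877   0.0237   0.8089] [-0.294  -7.1338  1.6519]
3132.0 [[86.0, 437.0], [177.0, 437.0], [177.0, 473.0], [86.0, 473.0]] [0.5107 0.2004] [[0.518, 0.214], [0.518, 0.186], [0.504, 0.187], [0.503, 0.216]]
1642.5 [[29.0, 437.0], [78.0, 437.0], [78.0, 476.0], [29.0, 476.0]] [0.5097 0.225 ] [[0.517, 0.231], [0.517, 0.216], [0.502, 0.219], [0.502, 0.234]]
4612.0 [[165.0, 319.0], [273.0, 319.0], [273.0, 392.0], [165.0, 392.0]] [0.5466 0.1709] [[0.559, 0.185], [0.559, 0.155], [0.535, 0.156], [0.534, 0.188]]
3445.0 [[-5.0, 319.0], [44.0, 309.0], [62.0, 392.0], [13.0, 402.0]] [0.5458 0.2259] [[0.558, 0.233], [0.561, 0.219], [0.534, 0.218], [0.53, 0.234]]
7246.5 [[61.0, 314.0], [167.0, 314.0], [167.0, 392.0], [61.0, 392.0]] [0.547  0.2012] [[0.56, 0.214], [0.56, 0.185], [0.534, 0.187], [0.534, 0.219]]
8864.5 [[353.0, 298.0], [559.0, 298.0], [559.0, 343.0], [353.0, 343.0]] [0.5591 0.1035] [[0.566, 0.133], [0.567, 0.076], [0.552, 0.073], [0.552, 0.132]]
```

Emit:
{"name": "servo_tool", "arguments": {
  "plan": [
    [[0,-0.06,0],0,0],
    [[0,-0.12,0],0,0],
    [[0,-0.18,0],0,0]
  ]
}}

```text
time: 23.23
ee_pos: [0.5322, 0.1417, 0.1072]
tcp_rot: [179.9, 0.0, 0.8]
wrist_force: [0.1, -8.3, 2.3]
grip_width: 0.005
finger_force: 3.5
```

Emit:
{"name": "servo_tool", "arguments": {
  "plan": [
    [[0,-0.05,0],0,0],
    [[0,-0.1,0],0,0]
  ]
}}

```text
time: 23.4
ee_pos: [0.5322, 0.1427, 0.1073]
tcp_rot: [179.9, 0.0, 0.8]
wrist_force: [0.4, -6.4, 1.5]
grip_width: 0.005
finger_force: 3.5
```

Emit:
{"name": "servo_tool", "arguments": {
  "plan": [
    [[0,-0.05,0],0,0],
    [[0,-0.1,0],0,0]
  ]
}}

```text
time: 23.57
ee_pos: [0.5322, 0.1437, 0.1073]
tcp_rot: [179.9, 0.0, 0.8]
wrist_force: [0.1, -7.2, 1.8]
grip_width: 0.005
finger_force: 3.5
```

Emit:
{"name": "servo_tool", "arguments": {
  "plan": [
    [[0,-0.05,0],0,0],
    [[0,-0.1,0],0,0]
  ]
}}

```text
time: 23.73
ee_pos: [0.5322, 0.1447, 0.1073]
tcp_rot: [179.9, 0.0, 0.8]
wrist_force: [-0.1, -7.7, 2.6]
grip_width: 0.007
finger_force: 3.5
```

Emit:
{"name": "servo_tool", "arguments": {
  "plan": [
    [[0,-0.04,0],0,0],
    [[0,-0.08,0],0,0]
  ]
}}

```text
time: 23.9
ee_pos: [0.5322, 0.1455, 0.1073]
tcp_rot: [179.9, 0.0, 0.8]
wrist_force: [0.2, -8.0, 1.7]
grip_width: 0.003
finger_force: 3.5
```

Emit:
{"name": "servo_tool", "arguments": {
  "plan": [
    [[0,-0.04,0],0,0],
    [[0,-0.08,0],0,0]
  ]
}}

```text
time: 24.07
ee_pos: [0.5321, 0.1463, 0.1072]
tcp_rot: [179.9, 0.0, 0.8]
wrist_force: [0.6, -6.6, 1.3]
grip_width: 0.001
finger_force: 3.5
```

Emit:
{"name": "servo_tool", "arguments": {
  "plan": [
    [[0,-0.04,0],0,0],
    [[0,-0.08,0],0,0]
  ]
}}

```text
time: 24.23
ee_pos: [0.5321, 0.1467, 0.1072]
tcp_rot: [179.9, 0.0, 0.8]
wrist_force: [-0.3, -9.2, 1.5]
grip_width: -0.001
finger_force: 4.3
```

Emit:
{"name": "servo_tool", "arguments": {
  "plan": [
    [[0,-0.04,0],0,0],
    [[0,-0.08,0],0,0]
  ]
}}

```text
time: 24.4
ee_pos: [0.5322, 0.1467, 0.1073]
tcp_rot: [179.8, 0.0, 0.8]
wrist_force: [0.7, -9.4, 3.3]
grip_width: 0.007
finger_force: 5.1
```

Emit:
{"name": "servo_tool", "arguments": {
  "plan": [
    [[0,-0.04,0],0,0],
    [[0,-0.08,0],0,0]
  ]
}}

```text
time: 24.57
ee_pos: [0.5321, 0.1468, 0.1073]
tcp_rot: [179.8, 0.0, 0.7]
wrist_force: [0.7, -12.2, 3.0]
grip_width: 0.006
finger_force: 5.8
```

The hand stopped at y = 0.1467 while the force rises, so the row is against the plate. One more small press, then I back away and rise.

Emit:
{"name": "servo_tool", "arguments": {
  "plan": [
    [[0,-0.04,0],0,0],
    [[0,-0.08,0],0,0],
    [[0,-0.08,0],0,0]
  ]
}}

```text
time: 24.82
ee_pos: [0.5321, 0.1468, 0.1073]
tcp_rot: [179.7, 0.1, 0.7]
wrist_force: [-0.7, -13.0, 3.1]
grip_width: 0.003
finger_force: 6.3
```

Emit:
{"name": "servo_tool", "arguments": {
  "plan": [
    [[0,0.05,0],0,0],
    [[0,0.2,0],0,0],
    [[0,0.5,0],0,0],
    [[0,1,0],0,0],
    [[0,1.5,0],0,0],
    [[0,2,0],0,0],
    [[0,2,-2],0,0],
    [[0,2,-5],0,0],
    [[0,2,-8],0,0],
    [[0,0.5,-11],0,0],
    [[0,-1,-14],0,0],
    [[0,-4,-17],0,0],
    [[0,-5,-17],0,0],
    [[0,-5,-17],0,0],
    [[0,-5,-17],0,0],
    [[0,-5,-17],0,0]
  ]
}}

```text
time: 26.15
ee_pos: [0.5306, 0.1995, 0.2757]
tcp_rot: [179.9, 0.2, 0.8]
wrist_force: [0.6, -0.5, -0.2]
grip_width: 0.003
finger_force: 0.0
```

```bash
sed -i 's/w7.png/w8.png/' look.py; python3 look.py; python3 - <<'E'
from h import *
W=P("wrist");im=snapshot("wrist");K,r,t=cam("wrist")
g=cv2.cvtColor(im,cv2.COLOR_BGR2GRAY)
# brightness profile along the lane at mid-width on the tops (z=.087)
for xw in (.515,.545):
    ys=np.arange(.15,.292,.001);p=cv2.projectPoints(np.c_[np.full_like(ys,xw)+(.22-ys)*.0145,ys,np.full_like(ys,.087)],r,t,np.array(K),None)[0].reshape(-1,1,2).astype(np.float32)
    v=cv2.remap(g,p,None,cv2.INTER_LINEAR).ravel();print(xw,*v)
E
```

```text
[0.5306 0.1995 0.2757] [179.8787   0.1579   0.8226] [ 0.6491 -0.4756 -0.2461]
3114.0 [[334.0, 198.0], [377.0, 198.0], [377.0, 273.0], [334.0, 273.0]] [0.5304 0.176 ] [[0.558, 0.192], [0.558, 0.162], [0.503, 0.159], [0.503, 0.19]]
2702.5 [[245.0, 198.0], [284.0, 196.0], [287.0, 273.0], [248.0, 275.0]] [0.5295 0.2387] [[0.557, 0.253], [0.558, 0.226], [0.502, 0.224], [0.501, 0.252]]
4275.5 [[-0.0, 198.0], [51.0, 198.0], [51.0, 326.0], [0.0, 326.0]] [0.5056 0.4113] [[0.554, 0.419], [0.555, 0.384], [0.457, 0.402], [0.456, 0.44]]
2718.5 [[292.0, 196.0], [331.0, 196.0], [331.0, 271.0], [292.0, 271.0]] [0.5314 0.2068] [[0.559, 0.22], [0.559, 0.194], [0.504, 0.193], [0.504, 0.221]]
2700.5 [[198.0, 196.0], [237.0, 194.0], [242.0, 271.0], [203.0, 273.0]] [0.5304 0.2709] [[0.558, 0.284], [0.56, 0.258], [0.503, 0.257], [0.501, 0.285]]
0.515 68 69 67 68 67 68 67 66 68 71 108 155 175 176 176 176 177 176 177 177 177 176 176 177 177 177 177 178 177 177 177 176 178 177 178 176 176 176 176 177 175 164 143 158 174 178 177 177 176 177 176 177 176 177 177 175 177 176 177 177 177 177 177 177 177 177 177 17
[... 167 characters left out ...]
77 177 176 178 177 178 176 176 177 177 177 177 176 177 176 178 177 178 177 176 177 178 177 176 175 165 153 164 154 112 77 87 132
0.545 160 162 162 162 161 161 162 161 160 161 159 161 173 177 176 176 178 177 176 177 177 177 177 177 178 177 178 177 179 177 178 178 177 176 177 177 177 177 177 177 178 172 158 154 172 175 176 177 176 177 176 178 178 177 177 177 177 176 177 177 176 178 176 178 177 178 178 177 177 178 173 163 163 171 155 150 171 176 177 178 179 177 176 177 178 177 177 177 177 178 176 178 177 178 176 178 178 177 176 177 178 177 172 158 159 164 147 155 172 177 177 176 177 178 177 177 177 177 178 178 178 177 176 177 177 177 177 177 177 175 176 177 175 177 172 156 159 162 129 80 74 119
```

The four tops sit at an even 32 mm pitch, at y ≈ 0.160, 0.192, 0.224, 0.256 and 0.288. The last edge matches the plate at 0.0187 + 0.270 = 0.2887. The hand is clear, so I'm handing in.

```bash
python3 -c "
from plant import *
print(job_done())"
```

```text
the job is handed in; nothing more can be done
None
```

The carton stands on its short end behind the other three; I pushed the row up to the end plate with about 13 N, my last wrist-camera check showed no visible gaps, and I handed the job in with the hand clear at about 26 s, though no verdict came back.

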